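Sort three heater blocks with a go gauge

TASK

Exactly one of the three drilled heater blocks has a clear bore that takes the green-handled go gauge fully home, collar flush on the block; the other two are too narrow inside. Feel for the bores with the gauge and try them lightly, never forcing it, until it goes home, and leave the gauge standing there in the fitting block where that block stands. Then put both rejects upright on the floor of the red tray, without disturbing the bottle and the cups around.

Things in the scene. Friction and masses are not known exactly. Their poses are not given: they have to be found in the camera images.
- gauge: loose spring go gauge, 91 mm long, 0.12 kg nominal, upright in its stand at the start. Origin: centre of the pin's lower end (spring relaxed), z up. Steel pin 16 mm across, 34 mm long; above it a collar 29 mm across, 4 mm thick; coils; green ribbed square handle 20 x 20 mm from 47 to 91 mm up, sides square to x and y. Pressing it on a block with more than 20 N is forcing it
- pin_tip (a point): centre of the lower end of the gauge's pin. Pin and collar together slide up to 8 mm into the handle on a spring: it begins to yield at 2 N, then 1 N for each mm, hard stop at 8 mm (10 N)
- gauge_pin (a joint): how far the gauge's pin is pressed into its handle against the spring, m: 0 relaxed, 0.008 at the hard stop; pressing it beyond 7.5 mm is forcing the gauge
- block_a: loose aluminium block, 44 x 44 mm, 50 mm high, 0.24 kg nominal, dark grooves round its foot, dark dot on top; all three blocks look alike and any may be the fitting one. Origin: centre of the underside, z up, x and y square to its sides. In its top: mouth of a vertical round bore, 18 mm wide, 0.5 mm chamfer, 40 mm deep, its axis 2 to 3 mm off the block's centre in an unknown direction, different for each block
- block_b: second block, as block_a. In each bore lies a loose dark bush with an 11 mm hole. In two of the blocks it is tall: the gauge stops on it 15 to 18 mm below the block's top, its collar 16 to 19 mm above the block. In one block it is a 3 mm washer on the bottom, and the gauge goes home. A pin that has not found the bore stops on the top, collar 34 mm above it
- block_c: third block, outside and bore as block_a, bush inside as told under block_b; origin and axes the same
- gauge_stand: fixed grey plastic stand, 50 x 50 mm on a 66 mm foot, 42 mm high, in whose vertical hole (19 mm wide, 34 mm deep) the gauge stands at the start, pin end 8 mm above the worktop. Origin: centre of the underside
- reject_tray: fixed shallow red tray, outside 104 x 176 mm, 20 mm high, floor and walls 4 mm thick, room for two blocks side by side along its y. Origin: centre of the underside, y along its long side, z up
- tray_floor (a point): centre of the tray's inner floor (96 x 168 mm), 4 mm above the worktop; axes as the tray
- wash_bottle: bystander: white wash bottle with a spout, 66 mm across, 188 mm high. Origin: centre of the underside
- cup_leafy: bystander: clear sample cup with dark green leaves, 50 mm across, 87 mm high. Origin: centre of the underside
- cup_pale: bystander: clear sample cup with pale yellow leaves, 50 mm across, 87 mm high. Origin: centre of the underside
- cup_lid: loose cream cup lid, 52 mm across, 17 mm high, near the gauge stand; it may be pushed. Origin: centre of the underside
Things that resemble listed ones, but are neither listed nor needed, are in the scene too. What is shaped like the block_b but purple or yellow is not meant.

How it is judged:
By the outcome, as a careful person would: the job done as asked, in the order asked, and still so for the second after the job is handed in, with the robot touching nothing.
It also fails if it takes over 72 s, if anything falls off the work surface, if the arm or the gripper's body presses on something with over 40 N, if the wrist force passes 120 N, or if a joint passes its speed limit or range.

ROBOT

A 6-joint arm with a two-finger parallel gripper is mounted at the origin on a cart in front of the work surface, level with it; the furniture and walls round the work are solid. World frame = base frame: x ahead of the robot, y to its left, z up, the work surface at z = 0. Lengths are in m, angles in degrees, forces in N, time in s.
With the tool pointing down it reaches from about 0.225 to 0.725 m from the base axis. Payload 3.1 kg.
Tool frame: the origin (TCP) lies between the finger pads; the fingertips stand 22 mm ahead of it and the grasp point (between the pads) lies 3 mm ahead of it; z points along the fingers, y is the line along which they close (so a half turn about z gives the same grasp; the last joint's range is limited). The gripper opens to 85 mm and grips with 20 to 120 N. Pads are 22 mm wide; open, the fingers measure 114 mm over their backs; the gripper's body (76 mm by 85 mm) begins 54 mm behind the grasp point. The pads swing forward as they close: fully open they stand 13 mm farther back than shut.
Start: joints at [68.079, 2.75, 5.684, 92.934, 0, 82.678], TCP at [0.132, 0.508, 0.253] pointing down, gripper open.
Joint ranges: [-166.93, 166.93], [-56.73, 111.36], [-69.38, 81.34], [-121.58, 131.49], [-85.45, 84.26], [-180, 180]. Speed limits (degrees/s): [159.86, 159.86, 180, 180, 180, 180].

INTERFACE

Orientations are given as [roll, pitch, yaw] about the fixed x, y, z axes, in that order (R = Rz(yaw) Ry(pitch) Rx(roll)).
In Python, from station import r gives the robot as it stands.
- The arm moves only by the tool apply_moves, never from a script. Its argument "series" is text: rows parted by semicolons, each of 4 numbers parted by spaces: the shift along the tool's x, y, z in cm, then the turn about the tool's z in degrees. A call has 1 to 20 rows; each row shifts and turns the commanded pose from where the row before left it, along the tool's axes as they then stand; what a row does not reach is not made up. A row lasts 1/10 s, in which the tool goes at most 50 mm and 8.59 degrees, less where a joint would pass 70% of its speed; a pose out of reach is approached as far as the arm can. A call is refused whole if a number of a shift passes 5 or a number of a turn 8.59, either way. A call with a gripper value outside its range is refused whole. "fingers" is the finger opening in cm, from 0 to 8.54, set as the call begins (left out, the last holds). The fingers move at their own pace and stop on an object; "grip_force" is the grip in N (left out, the last holds). Time passes only in rows, so rows that do not move let the fingers close. It gives the time, the measured TCP pose, the force, the opening and the grip force at its end, in the units of the state.
- r.get_state(): the state, without advancing time (a new reading comes with each control period).
- r.get_image(name): name is "scene" or "top" or "wrist"; returns a dict with "img" (384x512x3 uint8, red, green, blue), "fx", "fy", "cx", "cy" (pixels), "position" and "rotation" of the camera in the world; the wrist camera has in their place "T_tool_cam" (4x4, takes a point from camera to tool coordinates, whose origin is the TCP and whose axes are the flange's). Camera axes: x right, y up, looking along -z (the intrinsics and any distortion apply to the point x, -y, -z); pixel columns grow to the right and rows downward; lengths in m; the calibration is good to about 2 mm. A picture is of the moment at which its call begins: read the wrist's pose just before it. There is no depth.
- r.job_done(): hands the job in; it is judged then, once.
The state is a dict: "t": time; "joint_positions": joint angles; "dq": joint speeds; "joint_torque": joint torques, N m; "position": TCP position; "tcp_rot": TCP orientation; "contact_force": force on the tool from outside, world axes, zero at the start; "wrist_torque": the same for the moment, N m; "finger_gap": finger opening in m; "gripper_force": force on a finger pad.
Only numpy, scipy, OpenCV 4.12 (cv2) and the standard library are available. Lean on these libraries where they do the work, as an engineer would, in place of code of your own. Each camera call takes 0.05 s, during which the arm holds its last target. There are 200 camera calls.

## Working session

There is one attempt and no reset: what is moved stays moved. The work goes in short steps, Python scripts to look and compute and a tool call to move; the robot and the scene stay as the last step left them, time stands still between calls to the robot, and variables do not carry over. Pictures are saved under pics/ and viewed, at most 10 in all, crops included, and the job is handed in when it is done.

Besides the shell and the picture viewer there is one more tool, called after "Call:" in YAML: its name, and indented under it one key for each argument. apply_moves: Moves the arm, as the interface text tells. Its arguments: {"type":"object","properties":{"series":{"type":"string"},"fingers":{"type":"number"},"grip_force":{"type":"number"}},"required":["series"]}

```bash
mkdir -p pics; ls
cat > h.py <<'E'
import numpy as np, cv2
from station import r
def shot(n,fn=None):
    s=r.get_state(); d=r.get_image(n)
    if fn: cv2.imwrite('pics/'+fn,cv2.cvtColor(d['img'],cv2.COLOR_RGB2BGR))
    return s,d
E
python3 - <<'E'
from h import *
s,d=shot('top','top.png'); print(s); print({k:v for k,v in d.items() if k!='img'})
s,d=shot('scene','scene.png'); print({k:v for k,v in d.items() if k!='img'})
s,d=shot('wrist'); print({k:v for k,v in d.items() if k!='img'})
E
```

```text
pics
{'t': 0.0, 'joint_positions': array([6.80777872e+01, 2.79227074e+00, 5.58932997e+00, 9.29333839e+01,
       7.97656732e-04, 8.26768343e+01]), 'dq': array([-0.00567578,  0.01350372, -0.01045534, -0.00110024, -0.0082901 ,
        0.00333117]), 'joint_torque': array([ 1.84588323e-03, -3.38779664e+01,  3.20017648e+01,  2.02365458e-02,
        9.42965880e-05,  4.88435532e-06]), 'position': array([0.13212774, 0.50751081, 0.25210277]), 'tcp_rot': array([-1.79864889e+02, -1.81678471e-02,  1.65400931e+02]), 'contact_force': array([0.22879505, 0.82887501, 0.056531  ]), 'wrist_torque': array([ 0.02889615,  0.00672175, -0.02251448]), 'gripper_force': 0.0, 'finger_gap': 0.08579462667161895}
{'fx': 425.5892153791817, 'fy': 425.5892153791817, 'cx': 262.3380460467678, 'cy': 198.1595919452561, 'position': array([ 0.44294455, -0.34757073,  1.06355983]), 'rotation': array([  5.95181402,   0.13625241, -90.78338089])}
{'fx': 499.6529108550367, 'fy': 499.6529108550367, 'cx': 253.03452465545504, 'cy': 187.36393508942973, 'position': array([-0.30635386, -1.09432948,  0.77135843]), 'rotation': array([ 57.50019026,   1.10478673, -48.90121276])}
{'fx': 295.4771130083769, 'fy': 295.4771130083769, 'cx': 258.63623689299726, 'cy': 188.95602047489461, 'T_tool_cam': array([[-3.17687019e-04,  9.65555868e-01,  2.60195628e-01,
         6.56633995e-02],
       [ 9.99999392e-01,  5.81474013e-04, -9.36829038e-04,
        -9.86278025e-04],
       [-1.05585777e-03,  2.60195172e-01, -9.65555466e-01,
        -1.19864614e-01],
       [ 0.00000000e+00,  0.00000000e+00,  0.00000000e+00,
         1.00000000e+00]])}
```

View pics/top.png

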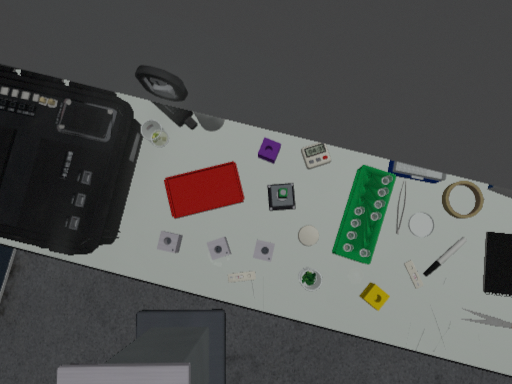

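View pics/scene.png

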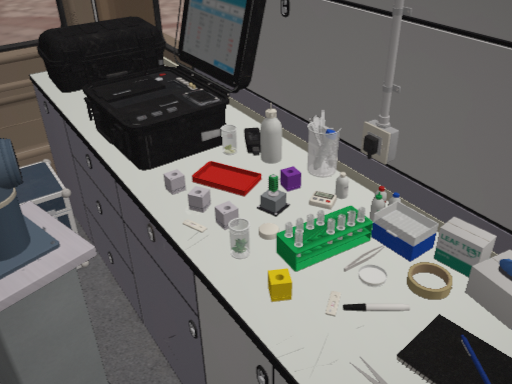

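The top view shows three blocks at about (170,241), (219,248) and (264,250). The gauge in its stand is at (283,195), the tray at (204,190), the leafy cup at (310,279), the pale cup at (157,135) and the bottle near (210,120).

```bash
cat >> h.py <<'E'
from scipy.spatial.transform import Rotation as Ro
def campose(s,d):
    if 'T_tool_cam' in d:
        T=np.eye(4); T[:3,:3]=Ro.from_euler('xyz',s['tcp_rot'],degrees=True).as_matrix(); T[:3,3]=s['position']
        T=T@d['T_tool_cam']; return T[:3,:3],T[:3,3]
    return Ro.from_euler('xyz',d['rotation'],degrees=True).as_matrix(),np.array(d['position'])
def pt(s,d,uv,z):
    R,p=campose(s,d); uv=np.atleast_2d(uv).astype(float)
    v=np.c_[(uv[:,0]-d['cx'])/d['fx'],-(uv[:,1]-d['cy'])/d['fy'],-np.ones(len(uv))]@R.T
    return p+v*((z-p[2])/v[:,2])[:,None]
E
python3 - <<'E'
from h import *
s,d=shot('top'); im=d['img']
cv2.imwrite('pics/topc.png',cv2.resize(cv2.cvtColor(im[110:300,140:340],cv2.COLOR_RGB2BGR),None,fx=3.15,fy=3.15,interpolation=cv2.INTER_CUBIC))
hsv=cv2.cvtColor(im,cv2.COLOR_RGB2HSV)
red=((hsv[...,0]<8)|(hsv[...,0]>172))&(hsv[...,1]>180)&(hsv[...,2]>80)
def rects(m,z,amin):
    for c in cv2.findContours(m.astype(np.uint8),cv2.RETR_EXTERNAL,cv2.CHAIN_APPROX_NONE)[0]:
        if cv2.contourArea(c)<amin: continue
        q=pt(s,d,c.reshape(-1,2),z)[:,:2].astype(np.float32)*1000
        print(c.reshape(-1,2).mean(0),cv2.minAreaRect(q))
rects(red,.02,500)
print('blocks',pt(s,d,[[170,241],[219,248],[264,250]],.05)); print('gauge',pt(s,d,[[283,193]],.10))
print('cups',pt(s,d,[[157,136],[310,279]],.08),'bottle',pt(s,d,[[210,120]],.1),'lid',pt(s,d,[[308,235]],.017))
g=(hsv[...,0]>45)&(hsv[...,0]<80)&(hsv[...,1]>100)
g[:, 300:]=0; rects(g,.099,8)
gr=(hsv[...,1]<60)&(hsv[...,2]<185)&(hsv[...,2]>110); gr=gr.astype(np.uint8); gr[:225]=0;gr[265:]=0;gr[:,:150]=0;gr[:,285:]=0
rects(gr,.05,80)
for p in [(170,234),(219,236),(258,258),(205,230)]: print(im[p[1],p[0]])
E
```

```text
[203.1682243  189.55140187] ((575.6767578125, -201.6434783935547), (101.89681243896484, 180.71453857421875), 13.0809326171875)
blocks [[ 0.4495756  -0.12631393  0.05      ]
 [ 0.43150525 -0.24244974  0.05      ]
 [ 0.42535607 -0.34884962  0.05      ]]
gauge [[ 0.55458739 -0.39389782  0.1       ]]
cups [[ 0.69650539 -0.09997856  0.08      ]
 [ 0.35887155 -0.45266007  0.08      ]] bottle [[ 0.72752439 -0.2276575   0.1       ]] lid [[ 0.45979172 -0.45718017  0.017     ]]
[282.34482759 192.65517241] ((555.8941650390625, -391.7182922363281), (18.27471160888672, 20.67485809326172), 89.19916534423828)
[217.  244.5] ((440.0113525390625, -237.16741943359375), (318.92401123046875, 91.85324096679688), 89.21113586425781)
[131 130 135]
[151 156 151]
[140 140 143]
[150 155 151]
```

View pics/topc.png

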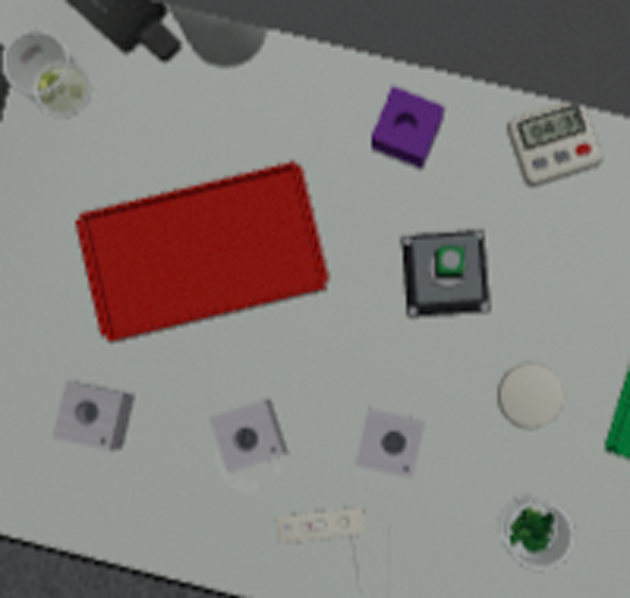

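```bash
cat >> h.py <<'E'
def plan(x,y,z,yaw=None,n=None):
    "tool-frame cm to go (shift first, then turn)"
    s=r.get_state(); R=Ro.from_euler('xyz',s['tcp_rot'],degrees=True).as_matrix()
    v=np.array([x,y,z])-s['position']; t=R.T@v*100; n=n or int(np.ceil(np.linalg.norm(t)/4.8))
    tr=0 if yaw is None else -((yaw-s['tcp_rot'][2]+180)%360-180)
    print('t',round(s['t'],2),'pos',s['position'].round(4),'rot',s['tcp_rot'].round(1),'F',s['contact_force'].round(1),'gap',round(s['finger_gap'],4))
    print('tool cm',t.round(2),'n',n,'each',(t/n).round(2),'turn',round(tr,1))
E
python3 - <<'E'
from h import *
s,d=shot('top')
f=lambda L:[[a/3.15+140-.3,b/3.15+110-.3] for a,b in L]
for L,b in [([(68,381),(124,392),(116,449),(54,440)],(87,411)),([(211,417),(265,401),(283,457),(228,473)],(246,438)),([(368,406),(424,415),(415,474),(357,467)],(394,442))]:
    q=pt(s,d,f(L),.05)*1000; print(cv2.minAreaRect(q[:,:2].astype(np.float32)),q.mean(0)[:2].round(1),'bore',pt(s,d,f([b]),.05)[0]*1000)
q=pt(s,d,f([(80,217),(296,164),(327,285),(111,340)]),.02); print('tray',q.mean(0),q)
q=pt(s,d,f([(403,237),(485,230),(489,310),(410,316)]),.005); print('stand',q.mean(0),q)
plan(.3,-.1,.25)
E
```

```text
((448.8651123046875, -122.17001342773438), (47.21352005004883, 45.0981330871582), 81.05128479003906) [ 448.2 -122.6] bore [ 451.60673942 -119.93667858   50.        ]
((430.5474548339844, -240.30381774902344), (44.95640182495117, 42.77806091308594), 16.90109634399414) [ 430.6 -240.2] bore [ 429.78725014 -239.59369503   50.        ]
((426.0939636230469, -348.20452880859375), (43.715023040771484, 46.21923828125), 80.12739562988281) [ 426.5 -348.5] bore [ 425.28997423 -350.69158888   50.        ]
tray [ 0.5754428  -0.20356197  0.02      ] [[ 0.6038846  -0.10624722  0.02      ]
 [ 0.64378944 -0.27650024  0.02      ]
 [ 0.5474137  -0.30011229  0.02      ]
 [ 0.50668344 -0.13138815  0.02      ]]
stand [ 0.55706814 -0.39461585  0.005     ] [[ 0.58649004 -0.3603101   0.005     ]
 [ 0.59120091 -0.42572115  0.005     ]
 [ 0.52723866 -0.42752562  0.005     ]
 [ 0.52334293 -0.36490653  0.005     ]]
t 0.25 pos [0.1322 0.5078 0.2527] rot [-179.9   -0.   165.4] F [-0.6  1.2 -0.2] gap 0.086
tool cm [-31.55 -54.59   0.33] n 14 each [-2.25 -3.9   0.02] turn 0
```

Call:
apply_moves:
  series: "-2.26 -3.9 0 0;-2.26 -3.9 0 0;-2.26 -3.9 0 0;-2.26 -3.9 0 0;-2.26 -3.9 0 0;-2.26 -3.9 0 0;-2.26 -3.9 0 0;-2.26 -3.9 0 0;-2.26 -3.9 0 0;-2.26 -3.9 0 0;-2.26 -3.9 0 0;-2.26 -3.9 0 0;-2.26 -3.9 0 0;-2.26 -3.9 0 0"

```text
t: 1.65
position: [0.3009, -0.1022, 0.2535]
tcp_rot: [-180.0, 0.1, 165.3]
contact_force: [2.0, 0.6, 0.4]
finger_gap: 0.0855
gripper_force: 0.0
```

Call:
apply_moves:
  series: "-3.56 -2.41 0.3 0;-3.56 -2.41 0.3 0;-3.56 -2.41 0.3 0;-3.56 -2.41 0.3 0;-3.56 -2.41 0.3 0;-3.56 -2.41 0.3 0;-3.56 -2.41 0.3 0;-3.56 -2.41 0.3 0;-3.56 -2.41 0.3 0;0 0 0 -5.9;0 0 0 -5.9;0 0 0 -5.9;0 0 0 0"

```text
t: 2.95
position: [0.5563, -0.3908, 0.2255]
tcp_rot: [180.0, -0.0, -176.9]
contact_force: [-0.5, 1.3, 0.1]
finger_gap: 0.0853
gripper_force: 0.0
```

Run:
```python
from h import *
s,d=shot('wrist','w1.png'); im=d['img']; hsv=cv2.cvtColor(im,cv2.COLOR_RGB2HSV)
g=((hsv[...,0]>45)&(hsv[...,0]<85)&(hsv[...,1]>100)).astype(np.uint8)
for c in cv2.findContours(g,cv2.RETR_EXTERNAL,cv2.CHAIN_APPROX_NONE)[0]:
    if cv2.contourArea(c)>60: print(cv2.boundingRect(c),cv2.minAreaRect(c),cv2.minAreaRect((pt(s,d,c.reshape(-1,2),.099)[:,:2]*1000).astype(np.float32)))
plan(.556,-.393,.22,183)
```

```text
(22, 278, 18, 12) ((29.161544799804688, 282.20770263671875), (8.043152809143066, 18.027753829956055), 70.55996704101562) ((659.5037841796875, -603.32177734375), (7.890975475311279, 18.745330810546875), 23.400232315063477)
(247, 169, 23, 29) ((258.0, 183.0), (28.0, 22.0), 90.0) ((551.6764526367188, -392.26898193359375), (24.776731491088867, 19.0701847076416), 3.041459560394287)
(0, 0, 149, 230) ((62.72100830078125, 108.91028594970703), (125.01654815673828, 229.3434295654297), 15.780754089355469) ((507.36199951171875, -551.55810546875), (89.41493225097656, 190.00025939941406), 70.73880767822266)
t 3.0 pos [ 0.5563 -0.3907  0.2258] rot [ 180.   -0. -177.] F [-0.4 -0.4 -0.2] gap 0.0853
tool cm [ 0.04 -0.22  0.58] n 1 each [ 0.04 -0.22  0.58] turn -0.0
```

View pics/w1.png

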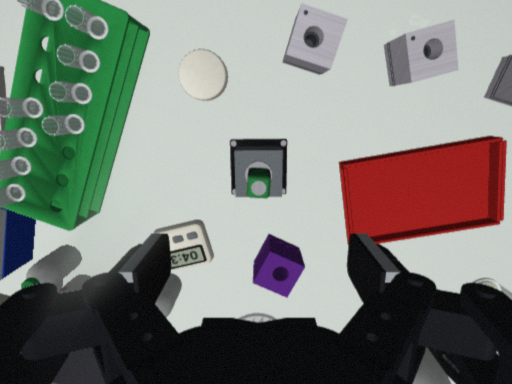

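The wrist view shows the gauge top at (258,187), the lid at (203,75), and two blocks with visible bores at (314,37) and (433,48). The tray is on the right.

Call:
apply_moves:
  series: "0.24 -0.14 3.5 0;0 0 3.6 0;0 0 3.6 0;0 0 3.58 0;0 0 0 0"

```text
t: 3.5
position: [0.5499, -0.3887, 0.0759]
tcp_rot: [179.4, -0.6, -177.0]
contact_force: [-0.6, 1.1, -0.4]
finger_gap: 0.0852
gripper_force: 0.0
```

Call:
apply_moves:
  series: "0 0 0 0;0 0 0 0;0 0 0 0;0 0 0 0;0 0 0 0;0 0 0 0;0 0 0 0;0 0 0 0"
  fingers: 0.5
  grip_force: 60

```text
t: 4.3
position: [0.5549, -0.3928, 0.0844]
tcp_rot: [-179.9, 0.1, -176.9]
contact_force: [2.6, -0.3, 2.3]
finger_gap: 0.0195
gripper_force: 60.4
```

Call:
apply_moves:
  series: "0 0 -2 0;0 0 -3 0;0 0 -3 0;3.18 1.23 0 0;3.18 1.23 0 0;3.18 1.23 0 0;3.18 1.23 0 0;0 0 0 0;0 0 0 0;0 0 0 0"

```text
t: 5.3
position: [0.4247, -0.3503, 0.1633]
tcp_rot: [-180.0, 0.0, -176.9]
contact_force: [-0.2, -0.3, -1.7]
finger_gap: 0.0193
gripper_force: 59.9
```

Run:
```python
from h import *
s,d=shot('wrist'); im=d['img']
cv2.imwrite('pics/w2.png',cv2.resize(cv2.cvtColor(im[60:320,120:400],cv2.COLOR_RGB2BGR),None,fx=2.3,fy=2.3,interpolation=cv2.INTER_CUBIC))
plan(.4253,-.3507,.16)
def proj(p):
    R,c=campose(s,d); q=R.T@(np.array(p)-c); return (d['cx']+d['fx']*q[0]/-q[2],d['cy']-d['fy']*q[1]/-q[2])
P=s['position']; print('tip px',proj(P-[0,0,.0764]),'handle top',proj(P+[0,0,.0146]))
for b in [(.4253,-.3507,.05),(.4298,-.2396,.05),(.4516,-.1199,.05)]: print(proj(b))
```

```text
t 5.35 pos [ 0.425  -0.3505  0.1635] rot [-180.     0.  -176.9] F [-0.2 -0.3 -0.8] gap 0.0187
tool cm [-0.03 -0.02  0.35] n 1 each [-0.03 -0.02  0.35] turn 0
tip px (np.float64(259.7600790381649), np.float64(206.90019911653025)) handle top (np.float64(260.74957348405695), np.float64(279.14129371255416))
(np.float64(259.0757074217813), np.float64(193.19925301016025))
(np.float64(392.44027072712265), np.float64(205.30391969931082))
(np.float64(526.9072295193668), np.float64(236.6426782360399))
```

View pics/w2.png

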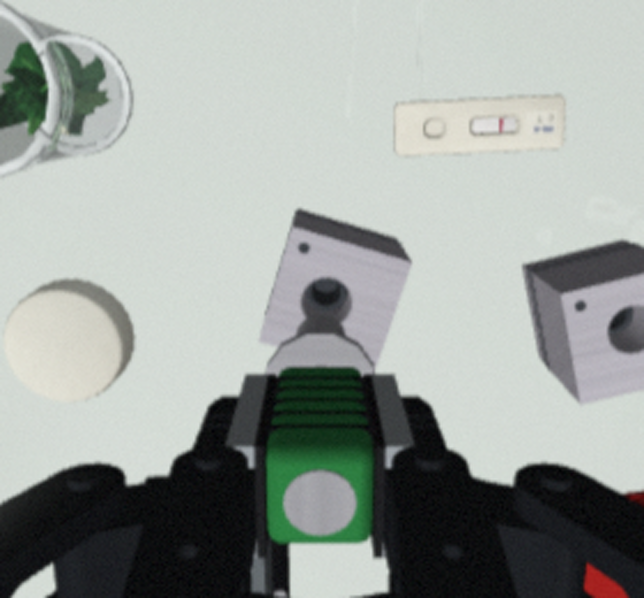

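The bore of block 3 shows at crop (326,300), which is pixel (262,190), just ahead of the pin line at column 260. It is about 2 mm to +y and 1.5 mm to −x of the TCP.

Call:
apply_moves:
  series: "0.14 0.18 0.8 0;0 0 1 0;0 0 1 0;0 0 0.6 0;0 0 0.3 0;0 0 0.3 0;0 0 0 0;0 0 0 0;0 0 0 0"

```text
t: 6.25
position: [0.423, -0.3485, 0.1241]
tcp_rot: [-180.0, 0.0, -176.9]
contact_force: [-0.3, -0.2, 0.0]
finger_gap: 0.0192
gripper_force: 59.9
```

Run:
```python
from h import *
plan(.4235,-.3488,.125)
```

```text
t 6.25 pos [ 0.423  -0.3485  0.1241] rot [-180.     0.  -176.9] F [-0.3 -0.2  0. ] gap 0.0192
tool cm [-0.05 -0.03 -0.09] n 1 each [-0.05 -0.03 -0.09] turn 0
```

Call:
apply_moves:
  series: "0 0 0.15 0;0 0 0.15 0;0 0 0 0;0 0 0 0"

```text
t: 6.65
position: [0.4227, -0.3482, 0.1204]
tcp_rot: [180.0, -0.0, -176.9]
contact_force: [-0.5, -0.7, -1.9]
finger_gap: 0.0194
gripper_force: 59.9
```

Call:
apply_moves:
  series: "0 0 0.3 0;0 0 0.3 0;0 0 0.3 0;0 0 0.2 0;0 0 0.2 0;0 0 0 0;0 0 0 0"

```text
t: 7.35
position: [0.423, -0.3485, 0.1085]
tcp_rot: [-180.0, 0.0, -176.9]
contact_force: [-1.0, 0.4, 5.5]
finger_gap: 0.0196
gripper_force: 60.8
```

Call:
apply_moves:
  series: "0 0 -1 0;0 0 -2 0;0 0 -2 0;-0.35 3.69 0 0;-0.35 3.69 0 0;-0.35 3.69 0 0;0 0 0 0;0 0 0 0;0 0 0 0"

```text
t: 8.25
position: [0.4274, -0.2378, 0.1574]
tcp_rot: [-180.0, -0.0, -176.9]
contact_force: [0.2, -0.5, -1.2]
finger_gap: 0.0194
gripper_force: 59.8
```

Run:
```python
from h import *
s,d=shot('wrist'); im=d['img']
cv2.imwrite('pics/w3.png',cv2.resize(cv2.cvtColor(im[120:250,180:340],cv2.COLOR_RGB2BGR),None,fx=4,fy=4,interpolation=cv2.INTER_CUBIC))
plan(.4275,-.2374,.16)
def proj(p):
    R,c=campose(s,d); q=R.T@(np.array(p)-c); return (4*(d['cx']+d['fx']*q[0]/-q[2]-180),4*(d['cy']-d['fy']*q[1]/-q[2]-120))
P=s['position']; print('tip px',proj(P-[0,0,.0764]),'bore',proj((.4275,-.2374,.05)),proj((.4375,-.2374,.05)),proj((.4275,-.2274,.05)))
```

```text
t 8.3 pos [ 0.4273 -0.2381  0.1574] rot [-180.   -0. -177.] F [-0.5 -0.3 -0.8] gap 0.0192
tool cm [-0.02  0.07 -0.26] n 1 each [-0.02  0.07 -0.26] turn 0
tip px (np.float64(319.23043007707065), np.float64(347.65299918928986)) bore (np.float64(320.7338337422716), np.float64(298.94715598164623)) (np.float64(318.02941268876793), np.float64(346.3201872672104)) (np.float64(370.5691893519552), np.float64(301.50248457886596))
```

View pics/w3.png

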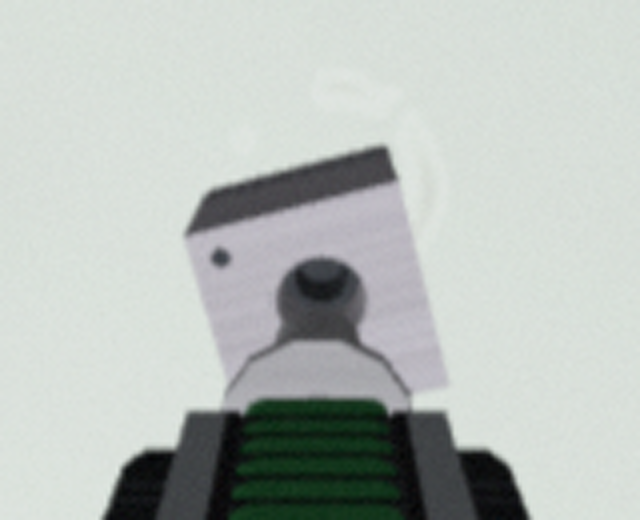

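The bore of block 2 is at crop (322,299), which matches the predicted (321,299).

Call:
apply_moves:
  series: "-0.02 0.08 1 0;0 0 1 0;0 0 0.8 0;0 0 0.3 0;0 0 0.2 0;0 0 0.2 0;0 0 0 0;0 0 0 0;0 0 0 0"

```text
t: 9.2
position: [0.4277, -0.2365, 0.1229]
tcp_rot: [-180.0, 0.0, -176.9]
contact_force: [-0.4, -0.2, -0.8]
finger_gap: 0.0194
gripper_force: 60.1
```

Call:
apply_moves:
  series: "0 0 0.3 0;0 0 0.3 0;0 0 0.3 0;0 0 0.3 0;0 0 0.3 0;0 0 0 0;0 0 0 0"

```text
t: 9.9
position: [0.4275, -0.2364, 0.1081]
tcp_rot: [-180.0, 0.0, -176.9]
contact_force: [-1.1, 1.2, 3.1]
finger_gap: 0.0192
gripper_force: 60.5
```

Call:
apply_moves:
  series: "0 0 0.1 0;0 0 0.1 0;0 0 0 0;0 0 0 0;0 0 0 0"

```text
t: 10.4
position: [0.4276, -0.2364, 0.1058]
tcp_rot: [-180.0, 0.0, -176.9]
contact_force: [-1.9, 1.2, 4.5]
finger_gap: 0.0193
gripper_force: 60.8
```

Call:
apply_moves:
  series: "0 0 -1 0;0 0 -2 0;0 0 -2 0;-0.94 3.92 0 0;-0.94 3.92 0 0;-0.94 3.92 0 0;0 0 0 0;0 0 0 0;0 0 0 0"

```text
t: 11.3
position: [0.4491, -0.118, 0.1552]
tcp_rot: [-180.0, -0.0, -176.9]
contact_force: [0.0, -0.0, -1.8]
finger_gap: 0.0193
gripper_force: 59.8
```

Run:
```python
from h import *
s,d=shot('wrist'); im=d['img']
cv2.imwrite('pics/w4.png',cv2.resize(cv2.cvtColor(im[90:290,150:],cv2.COLOR_RGB2BGR),None,fx=2.2,fy=2.2,interpolation=cv2.INTER_CUBIC))
plan(.4495,-.1174,.16)
def proj(p):
    R,c=campose(s,d); q=R.T@(np.array(p)-c); return (2.2*(d['cx']+d['fx']*q[0]/-q[2]-150),2.2*(d['cy']-d['fy']*q[1]/-q[2]-90))
P=s['position']; print('tip px',proj(P-[0,0,.0764]),'bore',proj((.4495,-.1174,.05)),proj((.4595,-.1174,.05)),proj((.4495,-.1074,.05)))
```

```text
t 11.35 pos [ 0.4491 -0.1183  0.1552] rot [-180.   -0. -177.] F [-0.4  0.3 -0.6] gap 0.0193
tool cm [-0.05  0.09 -0.48] n 1 each [-0.05  0.09 -0.48] turn 0
tip px (np.float64(241.5446261723848), np.float64(257.32768878417414)) bore (np.float64(242.92952813939948), np.float64(232.96889720956298)) (np.float64(241.4252762766894), np.float64(259.23142820718823)) (np.float64(270.583683992923), np.float64(234.3825334653017))
```

View pics/w4.png

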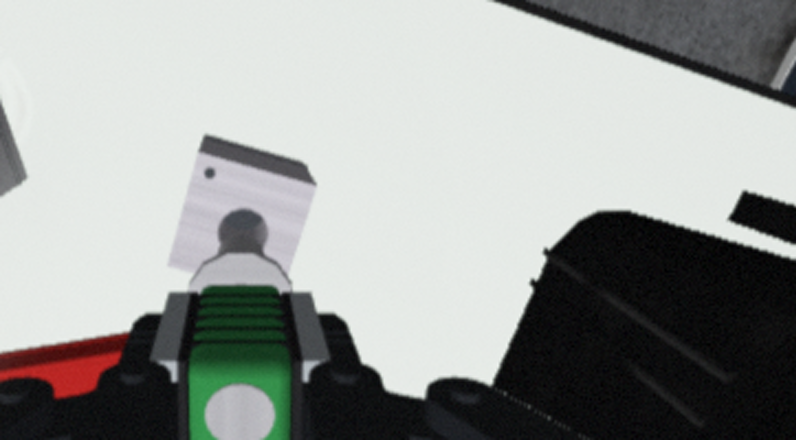

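The bore of block 1 is at crop (243,233), as predicted. The toolbox stands well clear to the right.

Call:
apply_moves:
  series: "-0.04 0.09 1 0;0 0 1 0;0 0 0.6 0;0 0 0.3 0;0 0 0.2 0;0 0 0.2 0;0 0 0 0;0 0 0 0;0 0 0 0"

```text
t: 12.25
position: [0.4497, -0.1166, 0.1228]
tcp_rot: [-180.0, 0.0, -176.9]
contact_force: [-0.2, -0.7, -1.0]
finger_gap: 0.0193
gripper_force: 59.8
```

Call:
apply_moves:
  series: "0 0 0.3 0;0 0 0.3 0;0 0 0.3 0;0 0 0.3 0;0 0 0.3 0;0 0 0 0;0 0 0 0"

```text
t: 12.95
position: [0.4496, -0.1164, 0.1074]
tcp_rot: [180.0, -0.0, -176.9]
contact_force: [0.5, -0.0, -0.5]
finger_gap: 0.019
gripper_force: 59.9
```

Call:
apply_moves:
  series: "0 0 0.3 0;0 0 0.3 0;0 0 0.3 0;0 0 0.3 0;0 0 0.2 0;0 0 0.1 0;0 0 0 0;0 0 0 0;0 0 0 0"

```text
t: 13.85
position: [0.4496, -0.1165, 0.0928]
tcp_rot: [-180.0, 0.0, -176.9]
contact_force: [-1.4, 0.2, 2.2]
finger_gap: 0.0191
gripper_force: 60.3
```

Call:
apply_moves:
  series: "0 0 0.1 0;0 0 0 0;0 0 0 0;0 0 0 0"

```text
t: 14.25
position: [0.4497, -0.1165, 0.0917]
tcp_rot: [180.0, 0.0, -176.9]
contact_force: [-1.8, 0.5, 3.0]
finger_gap: 0.0192
gripper_force: 60.4
```

Call:
apply_moves:
  series: "0 0 -0.1 0;0 0 0 0;0 0 0 0;0 0 0 0;0 0 0 0;0 0 0 0"
  fingers: 5

```text
t: 14.85
position: [0.4496, -0.1165, 0.0924]
tcp_rot: [180.0, -0.0, -176.9]
contact_force: [0.1, 0.2, -0.1]
finger_gap: 0.0498
gripper_force: 0.0
```

Call:
apply_moves:
  series: "0 0 -1 0;0 0 -3 0;0 0 -4 0;0 0 -4 0;0 0 0 0;0 0 0 0"

```text
t: 15.45
position: [0.4507, -0.117, 0.2148]
tcp_rot: [-179.9, 0.2, -176.9]
contact_force: [-0.6, 0.6, -1.3]
finger_gap: 0.05
gripper_force: 0.0
```

Run:
```python
from h import *
s,d=shot('wrist'); im=d['img']
s2,d2=shot('scene')
a=cv2.cvtColor(im[60:320,150:400],cv2.COLOR_RGB2BGR); b=cv2.cvtColor(d2['img'][130:260,130:290],cv2.COLOR_RGB2BGR)
b=cv2.resize(b,None,fx=2.5,fy=2.5,interpolation=cv2.INTER_CUBIC); a=cv2.resize(a,(312,325))
cv2.imwrite('pics/w5.png',np.hstack([a,b]))
plan(.4305,-.240,.2)
```

```text
t 15.55 pos [ 0.4492 -0.1163  0.2119] rot [ 1.800e+02 -1.000e-01 -1.769e+02] F [0.1 0.8 0.3] gap 0.0501
tool cm [  2.54 -12.25   1.18] n 3 each [ 0.85 -4.08  0.39] turn 0
```

View pics/w5.png

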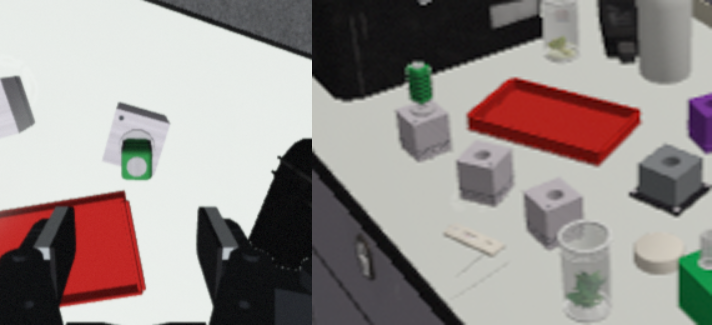

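The gauge stands home with its collar on block 1, and all three blocks are upright. Next is block 2.

Call:
apply_moves:
  series: "0.91 -4 0 0;0.91 -4 0 0;0.91 -4 0 0;0 0 0 -6.9;0 0 0 -6.9;0 0 0 0;0 0 0 0"
  fingers: 7

```text
t: 16.25
position: [0.4282, -0.2373, 0.2111]
tcp_rot: [179.9, -0.1, -163.2]
contact_force: [0.1, 0.7, 0.1]
finger_gap: 0.07
gripper_force: 0.0
```

```bash
cat >> h.py <<'E'
def block(cx,cy,rad=.04):
    "top face of the block near (cx,cy): bright-grey mask bounded by Otsu"
    s,d=shot('wrist'); im=d['img']; R,c=campose(s,d)
    g=cv2.GaussianBlur(im,(3,3),0).astype(int)
    lo=pt(s,d,[[0,0]],.05)
    vv,uu=np.mgrid[0:384,0:512]; q=pt(s,d,np.c_[uu.ravel(),vv.ravel()],.05)
    near=(np.hypot(q[:,0]-cx,q[:,1]-cy)<rad).reshape(384,512)
    print('med',np.median(im[near],0))
    # table is greenish white, block top is purplish grey
    m=(near&(g[...,1]-(g[...,0]+g[...,2])/2<-1)&(g.sum(2)>330)).astype(np.uint8)
    m=cv2.morphologyEx(m,cv2.MORPH_OPEN,np.ones((3,3)))
    c=max(cv2.findContours(m,cv2.RETR_EXTERNAL,cv2.CHAIN_APPROX_NONE)[0],key=cv2.contourArea)
    print(cv2.minAreaRect((pt(s,d,c.reshape(-1,2),.05)[:,:2]*1000).astype(np.float32)))
    return s,d,m
E
python3 - <<'E'
from h import *
s,d,m=block(.4283,-.2377); print(m.sum())
plan(.4283,-.2377,.05)
E
```

```text
med [219. 226. 220.]
((429.7909851074219, -238.154052734375), (43.19831466674805, 42.55645751953125), 16.71636962890625)
1680
t 16.3 pos [ 0.4284 -0.2372  0.2114] rot [ 1.799e+02 -1.000e-01 -1.632e+02] F [ 0.1 -0.3 -0.2] gap 0.07
tool cm [ 0.   -0.07 16.14] n 4 each [ 0.   -0.02  4.04] turn 0
```

Call:
apply_moves:
  series: "-0.1 -0.14 4 0;0 0 4 0;0 0 4 0;0 0 3 0;0 0 1.3 0;0 0 0.7 0;0 0 0 0"

```text
t: 17.0
position: [0.4303, -0.2387, 0.0425]
tcp_rot: [180.0, -0.0, -163.1]
contact_force: [-0.0, 0.3, 0.2]
finger_gap: 0.07
gripper_force: 0.0
```

Call:
apply_moves:
  series: "0 0 0 0;0 0 0 0;0 0 0 0;0 0 0 0;0 0 0 0;0 0 0 0"
  fingers: 3.5
  grip_force: 50

```text
t: 17.6
position: [0.4317, -0.2397, 0.0449]
tcp_rot: [-179.8, 0.2, -163.1]
contact_force: [0.5, 0.5, 6.1]
finger_gap: 0.0429
gripper_force: 52.9
```

Run:
```python
from h import *
plan(.563,-.157,.12,193)
```

```text
t 17.6 pos [ 0.4317 -0.2397  0.0449] rot [-179.8    0.2 -163.1] F [0.5 0.5 6.1] gap 0.0429
tool cm [-14.99   4.08  -7.48] n 4 each [-3.75  1.02 -1.87] turn 3.9
```

Call:
apply_moves:
  series: "0 0 -1 0;0 0 -3 0;0 0 -4 0;0 0 -3 0;-3.75 1.02 0 0;-3.75 1.02 0 0;-3.75 1.02 0 1.9;-3.75 1.02 0 2;0 0 0 0;0 0 0 0"

```text
t: 18.6
position: [0.5624, -0.1566, 0.1516]
tcp_rot: [180.0, -0.1, -166.9]
contact_force: [-1.5, 0.1, -2.8]
finger_gap: 0.043
gripper_force: 51.9
```

Run:
```python
from h import *
plan(.563,-.157,.05,193)
s,d=shot('wrist','w6.png'); hsv=cv2.cvtColor(d['img'],cv2.COLOR_RGB2HSV)
red=(((hsv[...,0]<8)|(hsv[...,0]>172))&(hsv[...,1]>150)&(hsv[...,2]>60)).astype(np.uint8)
c=max(cv2.findContours(red,cv2.RETR_EXTERNAL,cv2.CHAIN_APPROX_NONE)[0],key=cv2.contourArea)
print(cv2.minAreaRect((pt(s,d,c.reshape(-1,2),.02)[:,:2]*1000).astype(np.float32)))
```

```text
t 18.6 pos [ 0.5624 -0.1566  0.1516] rot [ 1.800e+02 -1.000e-01 -1.669e+02] F [-1.5  0.1 -2.8] gap 0.043
tool cm [-0.08 -0.06 10.16] n 3 each [-0.03 -0.02  3.39] turn 0.1
((574.2991333007812, -199.93313598632812), (102.8853988647461, 180.75701904296875), 13.084458351135254)
```

View pics/w6.png

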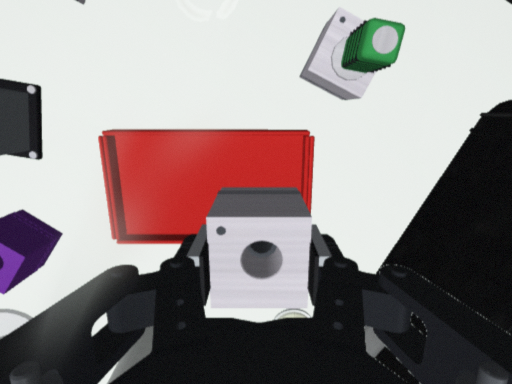

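The wrist view shows the block held over the left end of the tray, at (260,260). The tray, between columns 105 and 310, is where I measured it, and the gauge stands home at (380,45).

Call:
apply_moves:
  series: "0 0 3 0;0 0 3.5 0;0 0 2 0;0 0 1 0;0 0 0.5 0;0 0 0.1 0;0 0 0 0;0 0 0 0;0 0 0 0"

```text
t: 19.55
position: [0.5634, -0.1577, 0.0529]
tcp_rot: [-179.9, 0.1, -167.0]
contact_force: [-0.7, -1.4, -2.6]
finger_gap: 0.0434
gripper_force: 51.9
```

Call:
apply_moves:
  series: "0 0 0.1 0;0 0 0.1 0;0 0 0 0;0 0 0 0"

```text
t: 19.95
position: [0.5624, -0.1572, 0.0493]
tcp_rot: [180.0, -0.0, -167.0]
contact_force: [-0.1, 0.4, -3.9]
finger_gap: 0.0431
gripper_force: 51.9
```

Call:
apply_moves:
  series: "0 0 0.1 0;0 0 0.1 0;0 0 0 0;0 0 0 0"

```text
t: 20.35
position: [0.5626, -0.1573, 0.0489]
tcp_rot: [-180.0, 0.0, -167.0]
contact_force: [-4.1, 2.1, 5.3]
finger_gap: 0.0435
gripper_force: 52.8
```

Call:
apply_moves:
  series: "0 0 0 0;0 0 0 0;0 0 0 0;0 0 -1 0;0 0 -3 0;0 0 -4 0;0 0 -4 0;0 0 0 0;0 0 0 0"
  fingers: 6

```text
t: 21.25
position: [0.5639, -0.1579, 0.1701]
tcp_rot: [-179.8, 0.2, -167.0]
contact_force: [0.2, -0.0, -0.4]
finger_gap: 0.0601
gripper_force: 0.0
```

Run:
```python
from h import *
plan(.424,-.346,.2,170)
```

```text
t 21.25 pos [ 0.5639 -0.1579  0.1701] rot [-179.8    0.2 -167. ] F [ 0.2 -0.  -0.4] gap 0.0601
tool cm [ 17.85 -15.19  -3.02] n 5 each [ 3.57 -3.04 -0.6 ] turn 23.0
```

Call:
apply_moves:
  series: "3.57 -3.04 -0.6 0;3.57 -3.04 -0.6 0;3.57 -3.04 -0.6 0;3.57 -3.04 -0.6 0;3.57 -3.04 -0.6 0;0 0 0 7.7;0 0 0 7.7;0 0 0 7.6;0 0 0 0;0 0 0 0"
  fingers: 7

```text
t: 22.25
position: [0.4223, -0.345, 0.1961]
tcp_rot: [179.9, -0.1, 170.2]
contact_force: [-0.6, -0.2, 0.2]
finger_gap: 0.0702
gripper_force: 0.0
```

Run:
```python
from h import *
s,d,m=block(.424,-.346); print(m.sum())
plan(.424,-.346,.041)
```

```text
med [193. 200. 194.]
((422.7603759765625, -345.692626953125), (43.214637756347656, 43.52827453613281), 76.39410400390625)
1829
t 22.3 pos [ 0.4224 -0.3451  0.1964] rot [ 1.799e+02 -1.000e-01  1.701e+02] F [ 0.2  0.6 -0.3] gap 0.0701
tool cm [-0.2  -0.08 15.54] n 4 each [-0.05 -0.02  3.88] turn 0
```

Call:
apply_moves:
  series: "0 -0.05 3.5 3.7;0 0 4 0;0 0 4 0;0 0 2.3 0;0 0 1 0;0 0 0.5 0;0 0 0 0"

```text
t: 23.0
position: [0.423, -0.3462, 0.0449]
tcp_rot: [-180.0, 0.0, 166.3]
contact_force: [0.5, 0.5, 0.1]
finger_gap: 0.0702
gripper_force: 0.0
```

Call:
apply_moves:
  series: "0 0 0 0;0 0 0 0;0 0 0 0;0 0 0 0;0 0 0 0;0 0 0 0"
  fingers: 3.5

```text
t: 23.6
position: [0.424, -0.3472, 0.0468]
tcp_rot: [-179.9, 0.2, 166.3]
contact_force: [-0.2, 0.3, 6.0]
finger_gap: 0.0428
gripper_force: 52.9
```

Call:
apply_moves:
  series: "0 0 -1 0;0 0 -3 0;0 0 -4 0;0 0 -3 0;0 0 0 0;0 0 0 0"

```text
t: 24.2
position: [0.4228, -0.3463, 0.1549]
tcp_rot: [-180.0, 0.0, 166.3]
contact_force: [0.4, 1.1, -2.1]
finger_gap: 0.0433
gripper_force: 52.1
```

Run:
```python
from h import *
plan(.584,-.243,.15,193)
```

```text
t 24.2 pos [ 0.4228 -0.3463  0.1549] rot [-180.     0.   166.3] F [ 0.4  1.1 -2.1] gap 0.0433
tool cm [-13.22  13.85   0.49] n 4 each [-3.3   3.46  0.12] turn -26.7
```

Call:
apply_moves:
  series: "-3.3 3.46 0 0;-3.3 3.46 0 0;-3.3 3.46 0 0;-3.3 3.46 0 0;0 0 0 -6.7;0 0 0 -6.7;0 0 0 -6.7;0 0 0 -6.6;0 0 0 0;0 0 0 0"

```text
t: 25.2
position: [0.5826, -0.2423, 0.1521]
tcp_rot: [179.8, -0.2, -167.1]
contact_force: [0.8, 1.2, -2.4]
finger_gap: 0.043
gripper_force: 52.0
```

Run:
```python
from h import *
plan(.584,-.243,.0515,193)
```

```text
t 25.2 pos [ 0.5826 -0.2423  0.1521] rot [ 179.8   -0.2 -167.1] F [ 0.8  1.2 -2.4] gap 0.043
tool cm [-0.16 -0.13 10.06] n 3 each [-0.05 -0.04  3.35] turn -0.1
```

Call:
apply_moves:
  series: "0 0 3 0;0 0 3.5 0;0 0 2 0;0 0 0.9 0;0 0 0.4 0;0 0 0.1 0;0 0 0.1 0;0 0 0.1 0;0 0 0 0;0 0 0 0;0 0 0 0"

```text
t: 26.3
position: [0.5839, -0.243, 0.0539]
tcp_rot: [-180.0, 0.0, -167.0]
contact_force: [-0.7, 0.4, -2.9]
finger_gap: 0.0432
gripper_force: 52.0
```

Call:
apply_moves:
  series: "0 0 0.1 0;0 0 0.1 0;0 0 0.1 0;0 0 0 0;0 0 0 0"

```text
t: 26.8
position: [0.5837, -0.2428, 0.0509]
tcp_rot: [-180.0, -0.0, -167.0]
contact_force: [-2.6, 0.9, 1.3]
finger_gap: 0.043
gripper_force: 52.3
```

Contact; now release and rise.

Call:
apply_moves:
  series: "0 0 0.03 0;0 0 0 0;0 0 0 0;0 0 0 0;0 0 -1 0;0 0 -3 0;0 0 -4 0;0 0 -4 0;3 0 -2 0;3 0 0 0;0 0 0 0;0 0 0 0"
  fingers: 5.8

```text
t: 28.0
position: [0.5252, -0.2566, 0.191]
tcp_rot: [-180.0, 0.1, -167.0]
contact_force: [0.3, 0.4, -0.2]
finger_gap: 0.0577
gripper_force: 0.0
```

Run:
```python
from h import *
s,d=shot('wrist'); s2,d2=shot('scene')
a=cv2.cvtColor(d['img'],cv2.COLOR_RGB2BGR); b=cv2.resize(cv2.cvtColor(d2['img'][110:280,130:300],cv2.COLOR_RGB2BGR),(384,384),interpolation=cv2.INTER_CUBIC)
o=np.hstack([a,b]); cv2.imwrite('pics/w7.png',cv2.resize(o,(792,int(384*792/896)))); print(s['t'],s['position'],s['contact_force'])
```

```text
28.0 [ 0.52524303 -0.25658265  0.19102702] [ 0.30734819  0.41922221 -0.18852043]
```

View pics/w7.png

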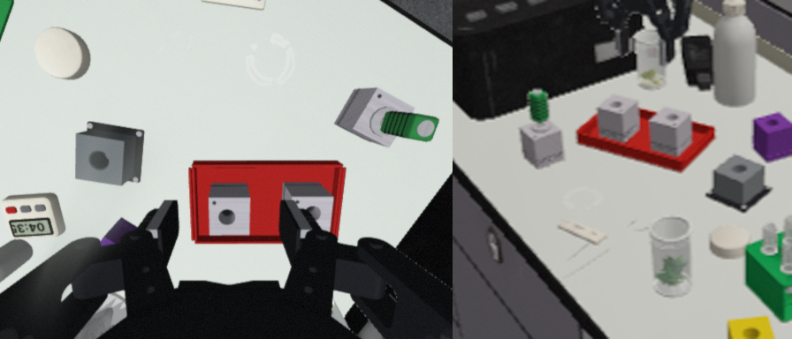

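Both rejects stand upright on the tray floor. The gauge stands home in its block, and the bottle and cups are where they were.

```bash
python3 -c "
from station import r
print(r.job_done())"
```

```text
the job is handed in; nothing more can be done
None
```

The job is handed in at 28 s: the gauge stands fully home in the fitting block (the one nearest the toolbox), both rejects are upright in the red tray, and the last images show the bottle and cups undisturbed.

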